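# Put the red-lidded ink jar away in the locker door

## Task

Swing the small blue locker's door wide open, about a right angle, by its handle. Gently stand the red-lidded ink jar upright in the rack on the inside of the door, let go of it, then shut the door fully with the jar inside. Leave the other two ink jars standing where they are.

Things in the scene. Friction and masses are not known exactly. Their poses are not given: they have to be found in the camera images.
- locker_door (a joint): opening angle of the locker door in rad about its upright hinge on the locker's left (+y) edge: 0 shut, grows as the door swings out toward the robot, stop at 1.75. The door stays where it is left (friction hinge, about 0.12 N m; no spring, no latch). It may start slightly ajar (up to 0.15).
- locker: small blue steel locker fixed to the table, 140 mm deep (x), 232 mm wide (y), 180 mm high; origin at the centre of its underside, its front faces its own -x
- door_hinge (a point): point on the hinge axis at table height; turns with the door. Door axes: own -y runs from hinge to free edge (230 mm), own +x is the inward normal (toward the locker's inside), z up; parallel to the locker's when shut. Panel 14 mm thick, centred on the axis, from 14 to 170 mm above the table
- handle_grip (a point): grip point of the door's steel handle, 150 mm above the table; at (-55, -195, 150) mm from door_hinge in the door's axes. The handle is an L: a round bar 13 mm thick comes 48 mm out of the outer face at height 105 mm and bends up into an upright post whose free top ends at 170 mm; the post can be pinched from above and turns freely between the fingers
- rack_floor (a point): floor centre of the aluminium rack inside the door, at (47, -108, 90) mm from door_hinge in the door's axes, which it shares. Its pocket is 80 mm deep (door x, panel to lip), 100 mm wide (door y); lip and sides stand 22 mm above its floor, the panel 80 mm: hold the jar near its lid, fingers on the two sides along the door's y, not against the panel
- ink_jar_red: ink jar with a red screw lid, white body, round, 62 mm tall, lid 67 mm across, body below the lid 62 mm across; origin at the centre of its underside, z up; the jar to put away, about 0.12 kg
- ink_jar_black: ink jar with a black screw lid, white body, round, 68 mm tall, lid 67 mm across, body below the lid 62 mm across; origin at the centre of its underside, z up; leave alone
- ink_jar_white: ink jar with a pale grey-white screw lid, white body, round, 74 mm tall, lid 67 mm across, body below the lid 62 mm across; origin at the centre of its underside, z up; leave alone
Mind the look-alikes: they are no part of the job. Of the things like the ink_jar_red, leave any that is purple or yellow; of the rest the smaller one is meant.

How it is judged (in metres and radians):
On the way, in this order (a step that is already met when the one before it is completed fails the run):
1. the door is being swung open with the fingers on its handle (opened past 0.3 rad) (value of joint locker_door above 0.3 rad and (contact force between the fingers and handle_post above 0.3 N or contact force between the fingers and handle_bar above 0.3 N)), for 0.05 s.
2. the door is wide open (beyond 1.2 rad) (value of joint locker_door above 1.2 rad), for 0.2 s.
3. the red-lidded jar stands in the rack of the open door (beyond 0.8 rad), let go of (x of ink_jar_red in the frame of rack_floor between -0.018 and 0.018 m and y of ink_jar_red in the frame of rack_floor between -0.03 and 0.03 m and z of ink_jar_red in the frame of rack_floor between -0.01 and 0.012 m and angle between ink_jar_red's own z axis and vertical below 0.15 rad and value of joint locker_door above 0.8 rad and contact force between the fingers and ink_jar_red below 0.05 N), for 0.2 s.
At the end, for the whole second after the job is handed in: Door shut (within 0.05 rad); red-lidded jar upright (within 0.15 rad) and still on the floor of the door rack (within 18 mm of its centre across the pocket, 30 mm along it, 10 mm in height); black- and white-lidded jars upright, within 30 mm of where they stood (value of joint locker_door below 0.05 rad and x of ink_jar_red in the frame of rack_floor between -0.018 and 0.018 m and y of ink_jar_red in the frame of rack_floor between -0.03 and 0.03 m and z of ink_jar_red in the frame of rack_floor between -0.01 and 0.012 m and angle between each of ink_jar_red, ink_jar_black, ink_jar_white's own z axis and vertical below 0.15 rad and linear speed of ink_jar_red below 0.02 m/s and distance of each of ink_jar_black, ink_jar_white from where it was at the start of the episode below 0.03 m); the robot touches nothing.
It fails at once if the red-lidded jar is tipped (more than 0.6 rad) (angle between ink_jar_red's own z axis and vertical above 0.6 rad).
It fails at once if the red-lidded jar is dropped, thrown or slammed (over 0.6 m/s while not held by the fingers) (linear speed of ink_jar_red above 0.6 m/s and contact force between the fingers and ink_jar_red below 0.05 N).
It fails at once if another ink jar is knocked away (moved more than 40 mm) (distance of any of ink_jar_black, ink_jar_white from where it was at the start of the episode above 0.04 m).
It also fails if it takes over 72 s, if anything falls off the work surface, if the arm or the gripper's body presses on something with over 40 N, if the wrist force passes 120 N, or if a joint passes its speed limit or range.

## Robot

A 6-joint arm with a two-finger parallel gripper is mounted at the origin on a cart in front of the work surface, level with it; the furniture and walls round the work are solid. World frame = base frame: x ahead of the robot, y to its left, z up, the work surface at z = 0. Lengths are in mm, angles in rad, forces in N, time in s.
With the tool pointing down it reaches from about 325 to 875 mm from the base axis. Payload 4.4 kg.
Tool frame: the origin (TCP) lies on the centre line of the jaws, within the pads' length; the fingertips stand ahead of it and the grasp point (between the pads) lies 6 mm ahead of it (ctrl.tcp_to_tips is the z of the fingertips in the tool frame, in mm); z points along the fingers, y is the line along which they close (so a half turn about z gives the same grasp; the last joint's range is limited). The gripper opens to 85 mm and grips with 20 to 120 N. Pads are 22 mm wide; open, the fingers measure 114 mm over their backs; the gripper's body (76 mm by 85 mm) begins 54 mm behind the grasp point. The pads swing forward as they close: fully open they stand 13 mm farther back than shut.
Start: joints at [1.155, 0.207, 1.542, -0, 1.393, -0.15], TCP at [151.052, 554.807, 256.282] pointing down, gripper open.
Joint ranges: [-2.73, 2.73], [-0.86, 2.22], [0.23, 2.46], [-1.11, 4.25], [0.08, 2.63], [-2.82, 2.82]. Speed limits (rad/s): [2.79, 2.79, 3.14, 3.14, 3.14, 3.14].

## Interface

Orientations are given as a 3x3 rotation matrix whose columns are the frame's x, y, z axes.
In Python, from plant import ctrl, sensors, optics gives the robot as it stands. Calls block until the motion is done:
- ctrl.move_ptp(position, orientation): joint-space move of the TCP to a pose.
- ctrl.move_l(position, rot=None, vel=150, threshold=None): straight line of the TCP; rot=None keeps the orientation; vel is the mean speed in mm/s. With threshold (N) it stops when the force on the tool has changed by that much, and returns True; else False.
- ctrl.set_joints(angles): joint-space move.
- ctrl.gripper_to(opening, force=None): finger opening in mm; force is the grip in N (None keeps the last); returns when the fingers have stopped.
- ctrl.hold(seconds).
- ctrl.solve_ik(position, orientation): joint angles nearest the present ones, or None.
- sensors.read_state(): the state.
- optics.grab_frame(name): name is "scene" or "top" or "wrist"; returns (picture, depth): 400x640x3 uint8, red, green, blue; 400x640 float32, mm along the optical axis (not along the pixel's ray), 0 where there is no reading.
- optics.camera_params(name): a dict with "mtx" (3x3 intrinsics, pixels), "k1" (the pictures are not rectified: a ray, as slopes to the right and down, at radius r is drawn at 1 + k1 r^2 times it, then the intrinsics apply), "R" (3x3) and "t" (3): a world point X has camera coordinates R X + t; the wrist camera has in their place "T_tool_cam" (4x4, takes a point from camera to tool coordinates, whose origin is the TCP and whose axes are the flange's). Camera axes: x right, y down, z forward; pixel columns grow to the right and rows downward; lengths in mm; the calibration is good to about 2 mm. A picture is of the moment at which its call begins: read the wrist's pose just before it. camera_params takes no time and is no camera call.
A pose or a line that the arm cannot do raises ctrl.MotionError and nothing moves.
- ctrl.finish_job(): hands the job in; it is judged then, once.
The state is a dict: "t": time; "q": joint angles; "qvel": joint speeds; "tau": joint torques, N m; "eef_pos": TCP position; "eef_rot": TCP orientation; "force": force on the tool from outside, world axes, zero at the start; "wrist_torque": the same for the moment, N m; "grip_width": finger opening in mm; "grasp_force": force on a finger pad.
Only numpy, scipy, OpenCV 4.12 (cv2) and the standard library are available. Lean on these libraries where they do the work, as an engineer would, in place of code of your own. Each camera call takes 0.05 s, during which the arm holds its last target. There are 200 camera calls.

## Working session

There is one attempt and no reset: what is moved stays moved. The work goes in short steps, each a Python script; the robot and the scene stay as the last script left them, time stands still between calls to the robot, and variables do not carry over. Pictures are saved under pics/ and viewed, at most 10 in all, crops included, and the job is handed in when it is done.

```bash
ls; mkdir -p pics; python3 - <<'E'
from plant import ctrl,sensors,optics
import cv2,numpy as np
for n in("scene","top"):
    p,d=optics.grab_frame(n);cv2.imwrite(f"pics/{n}0.png",p[:,:,::-1]);np.savez(f"{n}0.npz",p=p,d=d)
    print(n,optics.camera_params(n))
print(ctrl.tcp_to_tips,sensors.read_state()['t'],sensors.read_state()['eef_rot'])
print(optics.camera_params("wrist"))
a=cv2.imread("pics/scene0.png");b=cv2.imread("pics/top0.png")
E
```

```text
pics
scene {'mtx': array([[441.43088045,   0.        , 318.18585862],
       [  0.        , 441.43088045, 202.61189167],
       [  0.        ,   0.        ,   1.        ]]), 'k1': 0.009837436699682083, 'R': array([[-0.81200338, -0.58345211, -0.01530185],
       [-0.49933967,  0.70803814, -0.49934146],
       [ 0.30217612, -0.39782613, -0.86627014]]), 't': array([416.0252813 , 473.7274629 , 891.13784384])}
top {'mtx': array([[383.85837726,   0.        , 316.47102638],
       [  0.        , 383.85837726, 203.30026764],
       [  0.        ,   0.        ,   1.        ]]), 'k1': -0.08510764090629705, 'R': array([[ 0.0750613 , -0.99717134,  0.00388859],
       [-0.97373272, -0.07413651, -0.2152867 ],
       [ 0.21496601,  0.01237325, -0.97654315]]), 't': array([-195.93542643,  634.4958129 ,  865.0795388 ])}
25.0 0.1 [[-9.64894088e-01  2.62637954e-01 -8.39280085e-04]
 [ 2.62639112e-01  9.64892263e-01 -1.90219623e-03]
 [ 3.10225935e-04 -2.05584567e-03 -9.99997839e-01]]
{'mtx': array([[328.83079497,   0.        , 317.60343725],
       [  0.        , 328.83079497, 198.3224567 ],
       [  0.        ,   0.        ,   1.        ]]), 'k1': -0.029149242747549327, 'T_tool_cam': array([[-8.58733995e-04, -9.52660348e-01, -3.04035398e-01,
         7.80550028e+01],
       [ 9.99999420e-01, -1.01559858e-03,  3.57810309e-04,
        -1.15200400e+00],
       [-6.49649612e-04, -3.04034914e-01,  9.52660668e-01,
        -1.17361242e+02],
       [ 0.00000000e+00,  0.00000000e+00,  0.00000000e+00,
         1.00000000e+00]])}
```

View pics/scene0.png

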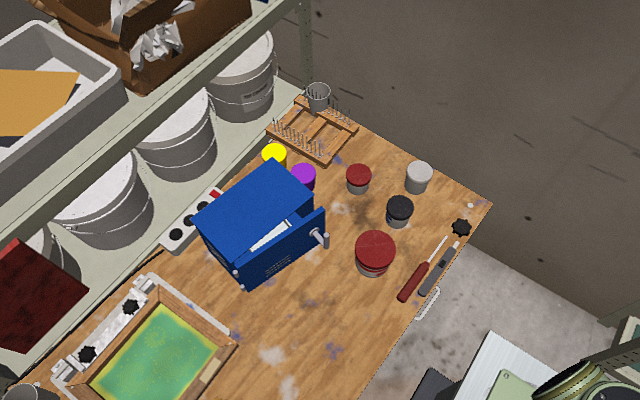

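View pics/top0.png

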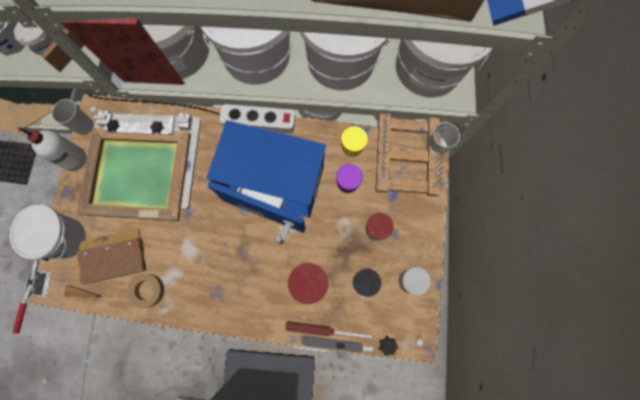

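The small red-lidded jar (top px (379,226), scene px (358,177)) is the candidate. The look-alikes are the large red one at top (308,283), purple (350,177) and yellow (354,139). The locker is at top px (265,170), with the handle post near (288,228).

```bash
cat > h.py <<'E'
import numpy as np,cv2
from plant import ctrl,sensors,optics
def rays(n,P=None):
    c=optics.camera_params(n);K=c['mtx']
    if P is None:
        v,u=np.mgrid[:400,:640];P=np.stack([u,v],-1).reshape(-1,2)
    P=np.asarray(P,float).reshape(-1,2)
    xy=(P-K[:2,2])/[K[0,0],K[1,1]];s=xy.copy()
    for _ in range(8): s=xy/(1+c['k1']*(s**2).sum(1,keepdims=True))
    return np.c_[s,np.ones(len(s))]
def toworld(n,X,st=None):
    c=optics.camera_params(n)
    if n=="wrist":
        T=c['T_tool_cam'];X=X@T[:3,:3].T+T[:3,3]
        return X@np.array(st['eef_rot']).T+np.array(st['eef_pos'])
    return (X-c['t'])@c['R']
def cloud(n,d,st=None):
    W=toworld(n,rays(n)*d.reshape(-1,1),st).reshape(400,640,3);W[d<=0]=np.nan;return W
def onplane(n,P,z,st=None):
    r=rays(n,P);o=toworld(n,np.zeros((1,3)),st);dd=toworld(n,r,st)-o
    return o+dd*((z-o[:,2])/dd[:,2])[:,None]
def grab(n,name=None):
    st=sensors.read_state();p,d=optics.grab_frame(n)
    if name: cv2.imwrite(f"pics/{name}.png",p[:,:,::-1])
    return st,p,d
E
python3 - <<'E'
from h import *
np.set_printoptions(precision=1,suppress=True)
for n in("scene","top"):
    f=np.load(n+"0.npz");p,d=f['p'],f['d'];W=cloud(n,d);hsv=cv2.cvtColor(p,cv2.COLOR_RGB2HSV)
    blue=(hsv[...,0]>105)&(hsv[...,0]<125)&(hsv[...,1]>150)
    z=W[...,2]; print(n,"blue z hist",np.histogram(z[blue&(z>0)],bins=range(0,200,10))[0])
    m=blue&(z>172)&(z<190);q=W[m][:,:2].astype(np.float32);print(" z",np.median(z[m]),"rect",cv2.minAreaRect(q),cv2.boxPoints(cv2.minAreaRect(q)).tolist())
    m=blue&(z>20)&(z<155);q=W[m]
    r=np.random.default_rng(0);best=0
    for _ in range(300):
        a,b=q[r.integers(len(q),size=2)][:,:2];t=b-a
        if np.hypot(*t)<60: continue
        nn=np.array([-t[1],t[0]])/np.hypot(*t);k=np.abs((q[:,:2]-a)@nn)<3
        if k.sum()>best: best=k.sum();bi=q[k];bn=nn
    c=bi[:,:2].mean(0);u=np.linalg.svd(bi[:,:2]-c)[2][0];s=(bi[:,:2]-c)@u
    print(" front plane",best,len(q),c,u,np.degrees(np.arctan2(u[1],u[0])),c+u*s.min(),c+u*s.max())
    pts={'scene':[('red',358,172),('bigred',375,245),('black',399,205),('white',419,170),('purple',303,173),('post',326,238)],'top':[('red',379,226),('bigred',308,283),('black',367,283),('white',416,281),('purple',350,177),('post',290,226)]}[n]
    for k,u,v in pts: print(" ",k,W[v,u],np.nanmax(W[v-12:v+13,u-12:u+13,2]))
E
python3 -c "
import cv2
a=cv2.imread('pics/scene0.png')[120:300,180:440];b=cv2.imread('pics/top0.png')[110:310,190:450]
cv2.imwrite('pics/crop0.png',cv2.vconcat([cv2.resize(a,(400,277)),cv2.resize(b,(400,308))]))"
```

```text
scene blue z hist [  32  233  130  140  118  129  125  166  169  158  177  192  209  220
  224  237  408 2083 4476]
 z 180.86969308544116 rect ((689.3984985351562, -29.600173950195312), (236.46922302246094, 184.3323211669922), 79.05855560302734) [[576.4661865234375, -128.1918182373047], [757.4476318359375, -163.17913818359375], [802.330810546875, 68.99147033691406], [621.349365234375, 103.97879028320312]]
 front plane 1859 2288 [614.7  -1.8] [0.3 1. ] 72.67040676621242 [ 579.1 -115.9] [645.   95.3]
  red [ 606.6 -309.7   61.8] 68.35791462637101
  bigred [ 456.9 -148.6   86.2] 92.77117620975953
  black [ 468.7 -281.2   69.6] 73.67730292087164
  white [ 478.  -394.5   77.7] 79.78661848829952
  purple [ 721.5 -225.2   61.8] 185.64619021932876
  post [537.8 -68.2 163.5] 171.08859800322904
top blue z hist [   6  299    4    4    4    5    6   20   25   31   42   53   55   58
   54   61  451 3883 2560]
 z 179.6775434720109 rect ((691.2249755859375, -29.438140869140625), (232.49893188476562, 177.4653778076172), 79.48075866699219) [[582.7604370117188, -127.53433227539062], [757.2432250976562, -159.9334259033203], [799.6895141601562, 68.65805053710938], [625.2067260742188, 101.05714416503906]]
 front plane 320 399 [611.9 -14.6] [-0.3 -1. ] -107.1862848440101 [641.5  81. ] [ 579.3 -120.1]
  red [ 604.  -302.9   63.8] 66.8617308465693
  bigred [ 455.7 -142.4   86.5] 92.14517107957147
  black [ 466.  -280.4   64.7] 72.36272139644822
  white [ 478.4 -394.4   72.5] 78.06512844254955
  purple [ 723.5 -226.    58.5] 67.69409978418543
  post [581.4 -91.  105.3] 172.0304453337608
```

View pics/crop0.png

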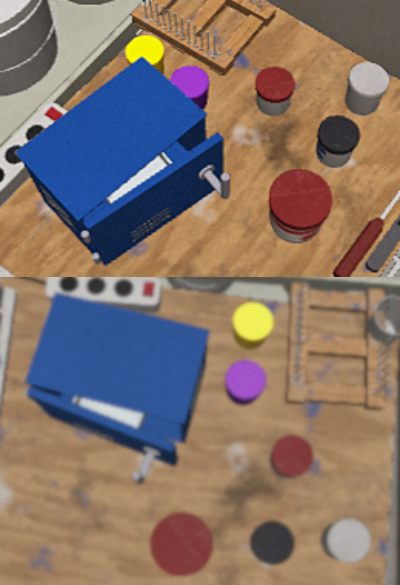

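The crop confirms it: the small red-lidded jar stands apart at about top px (379,226), and the large red can, purple and yellow are separate. The door is about 0.11 rad ajar. Next I'll refine the post, jar and hinge from the clouds, then take a wrist look over the handle.

```bash
cat >> h.py <<'E'
from scipy.optimize import least_squares
def down(phi):
    c,s=np.cos(phi),np.sin(phi);return np.array([[-s,c,0],[c,s,0],[0,0,-1.]])
def circ(P):
    f=least_squares(lambda a:np.hypot(P[:,0]-a[0],P[:,1]-a[1])-a[2],[*P[:,:2].mean(0),35],loss='soft_l1');return f.x
def lid(W,p,guess,zl,r=50):
    m=(np.hypot(W[...,0]-guess[0],W[...,1]-guess[1])<r)&(W[...,2]>zl)
    q=W[m];(c,rad)=cv2.minEnclosingCircle(q[:,:2].astype(np.float32));return len(q),q.mean(0),c,rad,np.median(q[:,2])
def post(W,p,g=(540,-70),r=40):
    hsv=cv2.cvtColor(p,cv2.COLOR_RGB2HSV)
    m=(np.hypot(W[...,0]-g[0],W[...,1]-g[1])<r)&(W[...,2]>140)&(W[...,2]<180)&(hsv[...,1]<90)
    q=W[m];t=q[q[:,2]>166];return len(q),q.mean(0),len(t),t.mean(0)
E
python3 - <<'E'
from h import *
np.set_printoptions(precision=1,suppress=True)
for n in("scene","top"):
    f=np.load(n+"0.npz");W=cloud(n,f['d'])
    for g,z in(((605,-306),54),((467,-281),60),((478,-394),66),((456,-146),70)): print(n,lid(W,f['p'],g,z))
    print(post(W,f['p']))
ctrl.move_ptp([541,-71,290],down(-.3))
st,p,d=grab("wrist","w1");np.savez("w1.npz",p=p,d=d,pos=st['eef_pos'],rot=st['eef_rot'])
W=cloud("wrist",d,st);print(st['t'],st['q'],post(W,p))
E
```

```text
scene (467, array([ 601.7, -304.9,   62.4]), (602.8128051757812, -306.389892578125), 34.68323516845703, np.float64(62.633631938104564))
scene (537, array([ 464.6, -279. ,   68.3]), (465.64324951171875, -280.7735290527344), 33.976768493652344, np.float64(68.46675493133495))
scene (477, array([ 476.1, -394.4,   74.3]), (476.3421630859375, -396.8652038574219), 34.18553161621094, np.float64(74.39564107266376))
scene (1243, array([ 452.5, -140.6,   87.7]), (453.28070068359375, -143.3562774658203), 47.69681167602539, np.float64(88.03362820510715))
(51, array([539.9, -71.5, 160.8]), 24, array([541.4, -72.9, 168.8]))
top (588, array([ 604.6, -305.4,   61.2]), (605.3570556640625, -305.462158203125), 33.8322868347168, np.float64(61.144266352940235))
top (635, array([ 467.9, -280.5,   67.4]), (468.9420471191406, -280.53985595703125), 33.651371002197266, np.float64(67.42521027836997))
top (664, array([ 479.8, -394.6,   73.1]), (479.7417907714844, -395.3489990234375), 34.161720275878906, np.float64(73.18439305593111))
top (1295, array([ 455.3, -141.8,   86.7]), (455.61944580078125, -141.61170959472656), 46.74502944946289, np.float64(86.71737178740277))
(34, array([542.3, -73.6, 164.7]), 19, array([542.9, -73.1, 168. ]))
2.7083 [-0.3  0.1  1.6  0.   1.5  0. ] (329, array([542.8, -70.5, 162.2]), 173, array([542.2, -72.3, 168.2]))
```

View pics/w1.png

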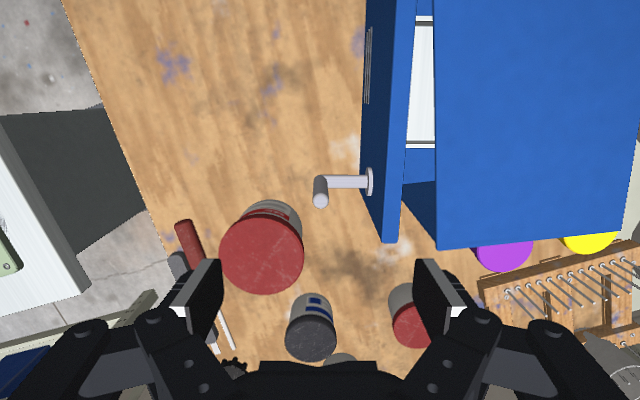

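The wrist view shows the post top at px (320,200), the bar running to the door, and clear space around it. All three cameras agree on (542,-72.5). Grasping now and swinging the door.

```bash
python3 - <<'E'
from h import *
import json
np.set_printoptions(precision=1,suppress=True)
f=np.load("w1.npz");W=cloud("wrist",f['d'],dict(eef_pos=f['pos'],eef_rot=f['rot']))
hsv=cv2.cvtColor(f['p'],cv2.COLOR_RGB2HSV);m=(hsv[...,0]>105)&(hsv[...,0]<125)&(hsv[...,1]>150)&(W[...,2]>167)&(W[...,2]<174)
q=W[m][:,:2].astype(np.float32);v=cv2.fitLine(q,cv2.DIST_HUBER,0,.01,.01).ravel();a=np.arctan2(v[1],v[0])%np.pi-np.pi/2
print(len(q),a,v,cv2.minAreaRect(q))
psi=a if abs(a+.30)<.03 else -.30
R=lambda t:np.array([[np.cos(t),-np.sin(t)],[np.sin(t),np.cos(t)]])
P=np.array([542.3,-72.5]);H=P-R(psi)@[-55,-195];psi0=np.radians(-10.6);q0=psi0-psi
print("hinge",H,"psi",psi,"q0",q0)
json.dump(dict(H=H.tolist(),psi0=psi0,q0=q0),open("m.json","w"))
pose=lambda q:(np.r_[H+R(psi0-q)@[-55,-195],156],down(psi0-q-.2))
ctrl.gripper_to(40,40)
p,o=pose(q0);ctrl.move_l([*p[:2],230],o);print(ctrl.move_l(p,vel=100,threshold=8))
ctrl.gripper_to(8,40);s=sensors.read_state();print(s['grip_width'],s['grasp_force'],s['force'],s['t'])
for k in np.linspace(q0,1.45,13)[1:]:
    ctrl.move_l(*pose(k),vel=120);s=sensors.read_state();print(round(k,2),s['grip_width'],s['grasp_force'],np.array(s['force']),s['t'])
    if np.linalg.norm(s['force'])>30: break
grab("scene","s2");print(s['q'])
E
```

```text
4520 -0.30069888 [  0.3   1.  612.1 -30.9] ((621.222412109375, -42.27843475341797), (171.59335327148438, 43.31125259399414), 75.16822052001953)
hinge [652.6  97.5] psi -0.30069888 q0 0.11569397566952147
False
11.466536628826562 38.99930655956268 [-0.2 -1.   3.3] 5.0667
0.23 11.87366207454588 39.62129831314087 [-1.3  1.1  4.4] 5.4083
0.34 11.71664191019837 39.71333205699921 [-1.9 -0.4  5.8] 5.75
0.45 11.596724698699246 39.75859344005585 [-1.1 -0.5  6.4] 6.0917
0.56 11.626490389594641 39.81164574623108 [-1.8 -0.1  7. ] 6.4333
0.67 11.843300373300954 39.86892342567444 [-3.  -0.5  7.7] 6.775
0.78 11.521369502332586 39.923391938209534 [-2.8 -0.1  7.7] 7.1167
0.89 11.95851942954728 39.969146847724915 [-4.1 -0.8  8. ] 7.4583
1.01 11.492426392324779 39.999545216560364 [-3.  -0.2  9.6] 7.8
1.12 11.739381048920109 40.01080870628357 [-4.   0.4  8.2] 8.1417
1.23 11.74527429064727 40.00480771064758 [-3.1  0.4  8.1] 8.4833
1.34 11.812477481423791 39.98226463794708 [-4.   1.1  8. ] 8.825
1.45 11.892217435674091 39.955682158470154 [-2.7  1.8  8. ] 9.1667
[0.2 0.1 1.8 0.  1.2 2. ]
```

View pics/s2.png

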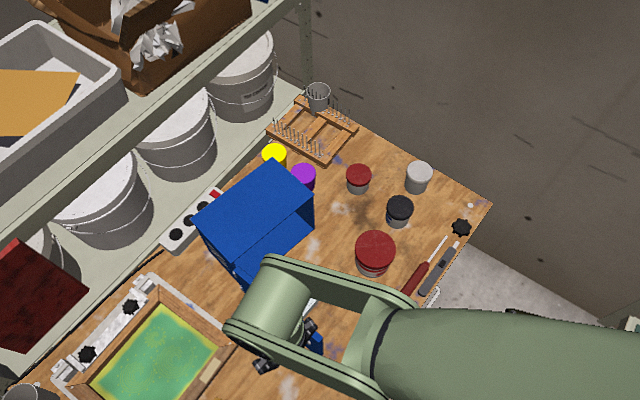

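The door is open: the scene picture shows the locker front uncovered and the gripper at about px (310,345). Releasing, then looking at the rack and jar from the wrist camera.

```bash
python3 - <<'E'
from h import *
import json
np.set_printoptions(precision=1,suppress=True)
m=json.load(open("m.json"));H=np.array(m['H']);R=lambda t:np.array([[np.cos(t),-np.sin(t)],[np.sin(t),np.cos(t)]])
ctrl.gripper_to(40);p=sensors.read_state()['eef_pos'];ctrl.move_l([p[0],p[1],300],vel=200)
a=m['psi0']-1.45;rk=H+R(a)@[47,-108];print("rack",rk,a)
ctrl.gripper_to(85)
ctrl.move_ptp([rk[0]-20,rk[1],330],down(a+np.pi/2))
st,p,d=grab("wrist","w3");W=cloud("wrist",d,st)
g=np.array([460,150]);print("post",post(W,p,H+R(a)@[-55,-195]),H+R(a)@[-55,-195])
hsv=cv2.cvtColor(p,cv2.COLOR_RGB2HSV);k=(hsv[...,0]>105)&(hsv[...,0]<125)&(hsv[...,1]>150)&(W[...,2]>165)&(W[...,2]<174)&(W[...,0]<635)
q=W[k][:,:2].astype(np.float32);print("door top",len(q),cv2.minAreaRect(q))
np.savez("w3.npz",p=p,d=d,W=W)
L=(W[...,2]>106)&(W[...,2]<116)&(np.hypot(W[...,0]-rk[0],W[...,1]-rk[1])<90);q=(W[L][:,:2]-rk)@R(a)
print("rim in rack frame",len(q),np.percentile(q,[1,10,50,90,99],axis=0))
ctrl.move_ptp([604,-305.5,220],down(a+np.pi/2))
st,p,d=grab("wrist","w4");W=cloud("wrist",d,st);print(lid(W,p,(604,-305.5),54),st['t'],st['q'])
a=cv2.imread("pics/w3.png");b=cv2.imread("pics/w4.png");cv2.imwrite("pics/w34.png",cv2.resize(cv2.vconcat([a,b]),(480,600)))
E
```

```text
rack [541.8  57.5] -1.635004900711399
post (323, array([464.1, 163.7, 162.9]), 179, array([462.6, 164.6, 168.3])) [461.5 164.9]
door top 4143 ((523.347900390625, -5.019195556640625), (236.99436950683594, 211.42994689941406), 86.67807006835938)
rim in rack frame 1222 [[-54.  -58.4]
 [-53.7 -52.5]
 [ 23.    3.2]
 [ 42.4  52.1]
 [ 43.6  59.5]]
(26071, array([ 604.6, -295.4,  230. ]), (603.9551391601562, -305.0785827636719), 49.97434616088867, np.float64(270.1198668932894)) 14.2083 [-0.6  0.4  1.3  0.   1.4 -0.5]
```

View pics/w34.png

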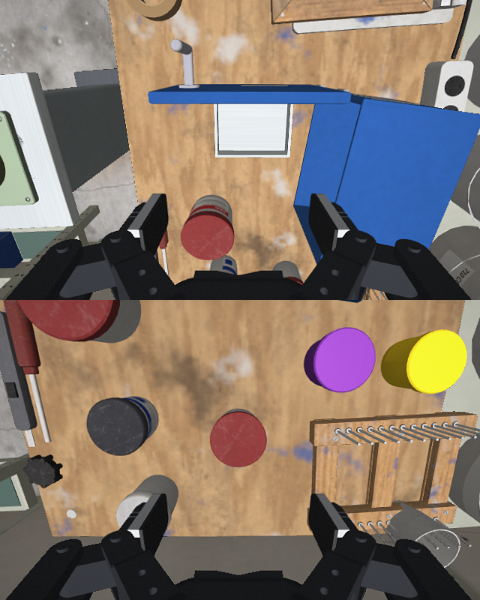

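Top: empty rack pocket at px (253,130), door at a right angle, rims matching the model within 2 mm. Bottom: the red jar's lid at (238,438) with clear space for the fingers. Picking it up.

```bash
python3 - <<'E'
from h import *
np.set_printoptions(precision=1,suppress=True)
st,p,d=grab("wrist");W=cloud("wrist",d,st);W[W[...,2]>75]=np.nan
r=lid(W,p,(604,-305.5),54);print(r)
x,y=r[2] if abs(r[3]-33.5)<3 else (604,-305.5)
ctrl.move_l([x,y,110]);print(ctrl.move_l([x,y,52],vel=60,threshold=8),sensors.read_state()['eef_pos'])
ctrl.gripper_to(55,30);s=sensors.read_state();print(s['grip_width'],s['grasp_force'],s['force'],s['eef_pos'])
ctrl.move_l([x,y,120],vel=80)
s=sensors.read_state();print(s['grip_width'],s['grasp_force'],s['force'],s['t'])
ctrl.move_l([x,y,240],vel=150);grab("scene","s5");st,p,d=grab("wrist","w5")
a=cv2.imread("pics/s5.png")[80:320,200:520];b=cv2.imread("pics/w5.png");cv2.imwrite("pics/w55.png",cv2.vconcat([cv2.resize(a,(400,300)),cv2.resize(b,(400,250))]))
E
```

```text
(4387, array([ 604.1, -304.2,   61.7]), (604.1254272460938, -305.8973693847656), 33.611114501953125, np.float64(61.71247950986344))
False [ 604.6 -306.2   52.6]
65.69803394412908 33.89448852456553 [-0.3  0.   3.4] [ 604.7 -306.3   53.1]
65.43048310774884 33.64171227960469 [-1.1  1.3 -2. ] 17.625
```

View pics/w55.png

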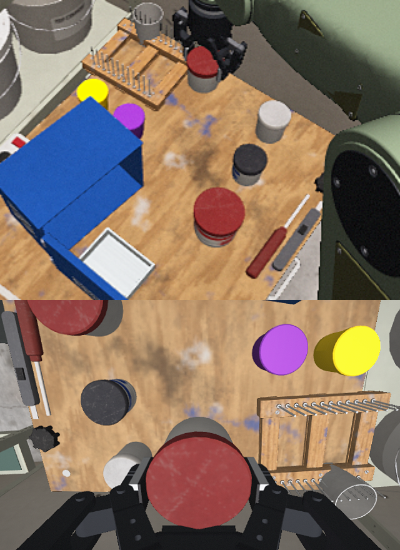

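The jar is held upright by its lid (wrist px (200,480)), and the open rack is visible at (115,262) in the upper crop. Placing it now.

```bash
python3 - <<'E'
from h import *
import json
np.set_printoptions(precision=1,suppress=True)
m=json.load(open("m.json"));H=np.array(m['H']);R=lambda t:np.array([[np.cos(t),-np.sin(t)],[np.sin(t),np.cos(t)]])
a=m['psi0']-1.45;rk=H+R(a)@[48,-108]
s=sensors.read_state();x,y,_=s['eef_pos']
ctrl.move_l([x,y,270]);ctrl.move_l([*rk,270],down(a+np.pi/2),vel=200)
ctrl.hold(.3);ctrl.move_l([*rk,165],vel=120);ctrl.hold(.3)
hit=ctrl.move_l([*rk,140],vel=25,threshold=4);s=sensors.read_state();print(hit,s['eef_pos'],s['force'],s['t'])
ctrl.gripper_to(84);ctrl.hold(.3);z=s['eef_pos'][2];ctrl.move_l([*rk,z+30],vel=50);ctrl.move_l([*rk,300],vel=200)
ctrl.move_l([rk[0]-20,rk[1]-40,330],vel=200)
st,p,d=grab("wrist","w6");W=cloud("wrist",d,st)
V=W.copy();V[(V[...,2]>165)]=np.nan;r=lid(V,p,rk,135);print(r,"rack frame",R(a).T@(np.array(r[2])-H)-[47,-108])
print("post",post(W,p,H+R(a)@[-55,-195]),H+R(a)@[-55,-195],st['t'])
E
```

```text
True [541.4  56.5 143.1] [-0.1  0.1  4.7] 23.45
(4442, array([540.8,  58. , 151.7]), (540.8084106445312, 57.014854431152344), 33.519805908203125, np.float64(151.71019138248212)) rack frame [ 0.5 -1. ]
post (346, array([463.6, 161.7, 160.6]), 142, array([462. , 162.9, 168.3])) [461.5 164.9] 26.0583
```

View pics/w6.png

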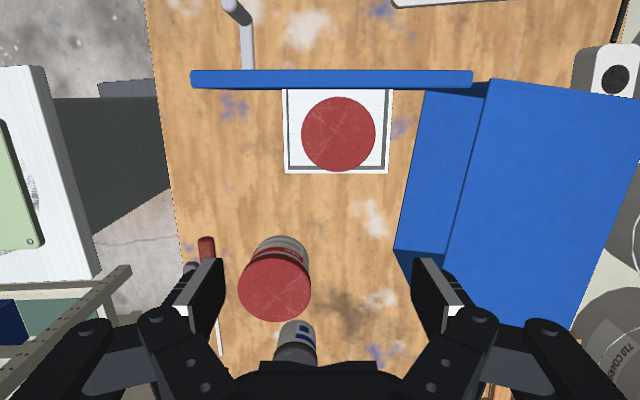

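The jar stands centred in the rack (lid at px (338,133), rack-frame offset about (0.5,-1) mm). Closing the door by the handle.

```bash
python3 - <<'E'
from h import *
import json
np.set_printoptions(precision=1,suppress=True)
m=json.load(open("m.json"));H=np.array(m['H']);psi0=m['psi0'];R=lambda t:np.array([[np.cos(t),-np.sin(t)],[np.sin(t),np.cos(t)]])
pose=lambda q:(np.r_[H+R(psi0-q)@[-55,-195],156],down(psi0-q-.2))
P,o=pose(1.45)
ctrl.gripper_to(40,30);ctrl.move_ptp([*P[:2],260],o);print(ctrl.move_l(P,vel=100,threshold=8));ctrl.gripper_to(8,30)
print(sensors.read_state()['grip_width'])
for k in list(np.linspace(1.45,.1,16)[1:])+[.07,.04,.02,0,-.015,-.03]:
    h=ctrl.move_l(*pose(k),vel=60 if k>.09 else 25,threshold=15);s=sensors.read_state()
    if k<.12 or h: print(round(k,3),h,s['grip_width'],np.array(s['force']),s['t'])
    if h:break
P=s['eef_pos'];ctrl.gripper_to(40);ctrl.hold(.2)
ctrl.move_l([P[0],P[1],300],vel=120)
st,p,d=grab("wrist","w7");W=cloud("wrist",d,st);r=post(W,p,pose(0)[0][:2]);print(r,pose(0)[0])
v=r[3][:2]-H;print("q est",psi0-(np.arctan2(v[1],v[0])-np.arctan2(-195,-55)),st['t'])
E
```

```text
False
11.935219737184063
0.1 False 12.203660999142972 [ 1.2 -0.5  6.4] 36.7
0.07 False 12.200963598429325 [ 0.5 -0.3  6.5] 37.0917
0.04 False 11.833106042539956 [ 1.4 -0.2  5.9] 37.4833
0.02 False 11.661970076078632 [0.7 0.1 6. ] 37.7917
0 False 11.927306146453498 [ 0.3 -0.   6.8] 38.1
-0.015 False 12.220449225980515 [-7.   3.2 12.1] 38.375
-0.03 False 12.127743662178686 [-14.5   6.3  17.6] 38.65
(310, array([563.8, -82.5, 162. ]), 162, array([563.2, -84.2, 168.2])) [562.7 -84.1 156. ]
q est -0.002484116577884804 40.5833
```

View pics/w7.png

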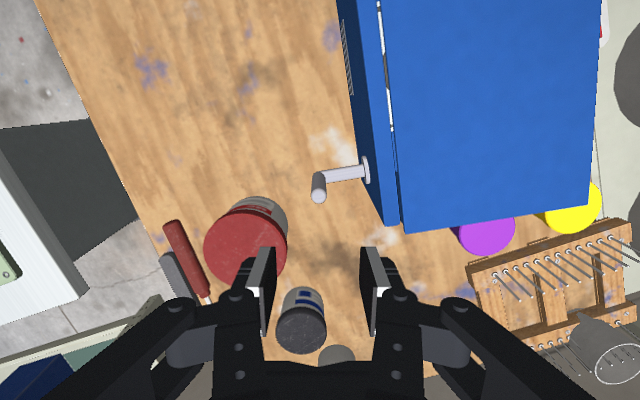

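The door is parallel to the locker front with only a thin, even gap (px (390,120)). Contact force rose at the stop, so it is shut, and the gripper is clear. Handing in.

```bash
python3 -c "
from plant import ctrl
ctrl.hold(.3);print(ctrl.finish_job())"
```

```text
the job is handed in; nothing more can be done
None
```

I handed the job in at about 41 s: the red-lidded jar was set upright in the door rack, about 1 mm off centre when last seen before closing. The door is shut to within about 0.003 rad, and the black and white jars were never touched.

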